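# Press a plastic sample onto the infrared spectrometer's crystal

### The arm

A 6-joint arm with a two-finger parallel gripper is mounted at the origin on the work surface. World frame = base frame: x ahead of the robot, y to its left, z up, the work surface at z = 0. Lengths are in m, angles in rad, forces in N, time in s.
With the tool pointing down it reaches from about 0.35 to 0.975 m from the base axis. Payload 4.9 kg.
Tool frame: the origin (TCP) lies at the very end of the fingers, on their centre line; the grasp point (between the pads) lies 19 mm behind it (arm.grip_depth is the distance from the TCP to the grasp point, in m); z points along the fingers, y is the line along which they close (so a half turn about z gives the same grasp; the last joint's range is limited). The gripper opens to 85 mm and grips with 20 to 120 N. Pads are 22 mm wide; open, the fingers measure 114 mm over their backs; the gripper's body (76 mm by 85 mm) begins 54 mm behind the grasp point. The pads swing forward as they close: fully open they stand 13 mm farther back than shut.
Start: joints at [1.055, 0.053, 1.613, -0, 1.476, -0.119], TCP at [0.242, 0.576, 0.231] pointing down, gripper open.
Joint ranges: [-3.01, 3.01], [-1.01, 2.22], [0.06, 2.58], [-1.02, 4.17], [0.09, 2.62], [-3.14, 3.14]. Speed limits (rad/s): [2.57, 2.57, 3.14, 3.14, 3.14, 3.14].

### API

Orientations are given as a unit quaternion [x, y, z, w].
In Python, from bench import arm, eyes gives the robot as it stands. The module is installed in compiled form; this text tells all that it offers.
- The arm moves only by the tool play_rows, never from a script. Its arguments are lists of equal length, an entry for each row: "translation": the shift along the world's x, y, z in m, a list of three; "rot": the turn, a rotation vector about the world's x, y, z in rad, a list of three. A call has 1 to 12 rows; each row shifts and turns the commanded pose from where the row before left it; what a row does not reach is not made up. A row lasts 1/10 s, in which the tool goes at most 50 mm and 8.59 degrees, less where a joint would pass 70% of its speed; a pose out of reach is approached as far as the arm can. A call with a gripper value outside its range is refused whole. "claw" is the finger opening in m, from 0 to 0.0854, set as the call begins (left out, the last holds). The fingers move at their own pace and stop on an object; the grip force is fixed at half the most. Time passes only in rows, so rows that do not move let the fingers close. It gives the time, the measured TCP pose, the force, the opening and the grip force at its end, in the units of the state.
- arm.get_state(): the state, without advancing time (a new reading comes with each control period).
- eyes.camera(name): name is "scene" or "top" or "wrist"; returns (picture, depth): 480x640x3 uint8, red, green, blue; 480x640 float32, m along the optical axis (not along the pixel's ray), 0 where there is no reading.
- eyes.camera_info(name): a dict with "intrinsics" (3x3 intrinsics, pixels), "R" (3x3) and "t" (3): a world point X has camera coordinates R X + t; the wrist camera has in their place "hand_eye" (4x4, takes a point from camera to tool coordinates, whose origin is the TCP and whose axes are the flange's). Camera axes: x right, y down, z forward; pixel columns grow to the right and rows downward; lengths in m; the calibration is good to about 2 mm. A picture is of the moment at which its call begins: read the wrist's pose just before it. camera_info takes no time and is no camera call.
- arm.sign_off(): hands the job in; it is judged then, once.
The state is a dict: "clock": time; "joint_positions": joint angles; "joint_vel": joint speeds; "joint_efforts": joint torques, N m; "eef_pos": TCP position; "eef_rot": TCP orientation; "ft_force": force on the tool from outside, world axes, zero at the start; "ft_torque": the same for the moment, N m; "gripper_width": finger opening in m; "finger_force": force on a finger pad.
Only numpy, scipy, OpenCV 4.12 (cv2) and the standard library are available. Lean on these libraries where they do the work, as an engineer would, in place of code of your own. Each camera call takes 0.05 s, during which the arm holds its last target. There are 200 camera calls.

### The job

Take the rectangular plastic plaque from the white tile and lay it gently, flat and centred, on the brittle crystal in the spectrometer's steel plate. Swing the press arm in over it as far as its stop, then turn the press knob clockwise until the indicator tab springs out of the collar, and stop there at once, because tightening on past the tab cracks the crystal. Let go and leave the other things on the bench as they are.

Things in the scene. Friction and masses are not known exactly. Their poses are not given: they have to be found in the camera images.
- plaque: the sample: flat grey plastic plaque 50 x 30 x 10 mm (its x, y, z), 18 g, lying on the white tile. Origin: centre of its underside.
- disc: another sample, to be left alone: round disc of the same grey plastic, 32 mm across and 10 mm thick, also on the tile. Origin: centre of its underside.
- board: fixed wooden board 220 x 310 x 18 mm (x, y, z) with the white tile (150 x 150 x 6 mm, top 24 mm above the bench, centre at y = -60 mm of the board) on it. Origin: centre of the board's underside.
- spectrometer: fixed bench spectrometer. Origin on the bench straight below the crystal; its front looks to its own -x. Low front part: x -55 to 60 mm, y -85 to 85 mm, top at 100 mm. Rear housing: x 60 to 265 mm, y -85 to 85 mm, top at 132 mm. The press post stands on the rear housing at x = 95 mm, y = 0.
- crystal_plate: fixed steel plate 80 x 80 x 3 mm let into the low front part, level, its sides along the spectrometer's x and y. Origin: centre of its underside, 100 mm above the bench.
- crystal (a point): the crystal, a dark 8 mm window in a brass ring in the middle of the steel plate, flush with the plate's top face (103 mm above the bench). The plaque's underside rests here when it is laid on.
- press_arm (a joint): angle of the press arm about the upright post: 0 = over the crystal, against its stop; grows to 1.9 as it swings away anticlockwise seen from above (to the spectrometer's -y side). Starts 1.25 to 1.7 open. Stiff (about 0.4 Nm of friction), stays where it is left. A level aluminium beam 28 mm wide, underside 148 mm and top 166 mm above the bench; the screw is 95 mm from the post's axis.
- post_top (a point): point on the post's axis, level with the top of the press arm (166 mm above the bench). The point's x axis points along the arm, from the screw towards the post.
- beam_top (a point): point on the middle of the arm's top face, 50 mm from the post's axis: the bare stretch of beam (30 to 65 mm from the axis) where it can be pushed. Farther out stand the collar and knob, up to 50 mm above the beam, their near side 74 mm from the axis. Axes as post_top.
- knob_grip (a point): centre of the press knob: ribbed round black knob, upright axis, 36 mm across, 20 mm high; this point is at half height, roughly 205 mm above the bench at the start. 7 mm below the knob lies the collar (42 mm across, 14 mm high), which sinks with the knob but does not turn; the space round the knob's side is free.
- knob: the same knob as a body; origin on the screw's axis, 78 mm below knob_grip. Turned clockwise seen from above it screws a sprung steel foot (12 mm across) down on to the plaque, 10 mm a full turn, and the knob sinks as much. It turns stiffly (0.18 Nm free, about 0.28 Nm when the tab springs out) and stays where it is left. How far it must be turned differs each time: half a turn is never enough, nine tenths of a turn is about the most.
- tab (a joint): how far the white indicator tab (13 mm wide, 7 mm high) stands out of the collar under the knob: 0 = in, its end flush with the collar. It is held in until the foot presses with the set force of 60 N, then springs out at once by 12 mm, level, pointing away from the post, and stays out. The crystal stands 80 N at most, which is reached about 40 degrees of knob after the tab has sprung.
- tab_end (a point): middle of the tab's outer end, 22 mm from the screw's axis when in, 34 mm when out.
- tweezers: steel tweezers lying on the board, 115 mm long; leave alone.
- spatula: broad steel spatula with a black handle lying on the board, 190 mm long; leave alone.
- beaker: glass beaker, 70 mm across, 90 mm high, on the bench; leave alone.
- dropper: white dropper bottle, 36 mm across, 85 mm high, on the bench; leave alone.
- vial: small amber jar, 28 mm across, 50 mm high, on the bench; leave alone.
- dish: shallow glass dish, 90 mm across, 16 mm high, on the bench; leave alone.
Mind the look-alikes: they are no part of the job. Leave any orange or yellow look-alike of the plaque alone.

How it is judged:
By the outcome, as a careful person would: the job done as asked, in the order asked, and still so for the second after the job is handed in, with the robot touching nothing.
It also fails if it takes over 72 s, if anything falls off the work surface, if the arm or the gripper's body presses on something with over 40 N, if the wrist force passes 120 N, or if a joint passes its speed limit or range.

## Working session

There is one attempt and no reset: what is moved stays moved. The work goes in short steps, Python scripts to look and compute and a tool call to move; the robot and the scene stay as the last step left them, time stands still between calls to the robot, and variables do not carry over. Pictures are saved under pics/ and viewed, at most 10 in all, crops included, and the job is handed in when it is done.

Besides the shell and the picture viewer there is one more tool, called after "Call:" as a command line: name --argument value ..., lists and objects as JSON in quotes. play_rows: Moves the arm, as the interface text tells. Its arguments: {"type":"object","properties":{"translation":{"type":"array"},"rot":{"type":"array"},"claw":{"type":"number"}},"required":["translation","rot"]}

```bash
mkdir -p pics; cat > h.py <<'E'
import numpy as np, cv2
from scipy.spatial.transform import Rotation as Rn
from bench import arm, eyes
def grab(name):
    s=arm.get_state(); p,d=eyes.camera(name); i=eyes.camera_info(name); K=np.array(i['intrinsics'])
    if name=='wrist':
        T=np.eye(4); T[:3,:3]=Rn.from_quat(s['eef_rot']).as_matrix(); T[:3,3]=s['eef_pos']
        C=T@np.array(i['hand_eye'])
    else:
        C=np.eye(4); R=np.array(i['R']); C[:3,:3]=R.T; C[:3,3]=-R.T@np.array(i['t'])
    return p,d,K,C
def cloud(d,K,C):
    v,u=np.mgrid[:480,:640]
    P=np.stack([(u-K[0,2])*d/K[0,0],(v-K[1,2])*d/K[1,1],d],-1)
    W=P@C[:3,:3].T+C[:3,3]; W[d==0]=np.nan
    return W
def save(n,p): cv2.imwrite('pics/'+n+'.png',cv2.cvtColor(p,cv2.COLOR_RGB2BGR))
def ray(u,v,K,C,z):
    r=C[:3,:3]@np.array([(u-K[0,2])/K[0,0],(v-K[1,2])/K[1,1],1]); return C[:3,3]+r*(z-C[2,3])/r[2]
E
python3 - <<'E'
from h import *
for n in ['top','scene']:
    p,d,K,C=grab(n); save(n+'0',p); np.savez(n+'0',p=p,d=d,K=K,C=C); print(n,C.round(3).tolist())
s=arm.get_state(); print(s)
E
```

```text
top [[-0.006, -0.989, 0.149, 0.36], [-1.0, 0.008, 0.009, -0.006], [-0.01, -0.149, -0.989, 1.333], [0.0, 0.0, 0.0, 1.0]]
scene [[-0.894, 0.25, -0.371, 0.98], [0.448, 0.509, -0.735, 0.849], [0.005, -0.824, -0.567, 0.813], [0.0, 0.0, 0.0, 1.0]]
{'clock': 0.1, 'joint_positions': array([ 1.05498806e+00,  5.33305943e-02,  1.61416872e+00,  1.09293762e-05,
        1.47600660e+00, -1.18951686e-01]), 'joint_vel': array([ 0.00061892, -0.00162419, -0.00269571,  0.00051473, -0.00219653,
        0.00060851]), 'joint_efforts': array([ 3.56501769e-04, -3.94906712e+01, -3.71361315e+01, -1.27654052e-04,
        3.97130731e-03, -5.78500234e-06]), 'eef_pos': array([0.24126132, 0.57593866, 0.23015413]), 'eef_rot': array([ 1.97129128e-01,  9.80377066e-01, -9.07157597e-04, -3.03712527e-04]), 'ft_force': array([ 0.94774498, -0.43257604,  1.01315865]), 'ft_torque': array([-0.05656503, -0.04839611,  0.01729311]), 'finger_force': 0.0, 'gripper_width': 0.08516579297273301}
```

View pics/top0.png

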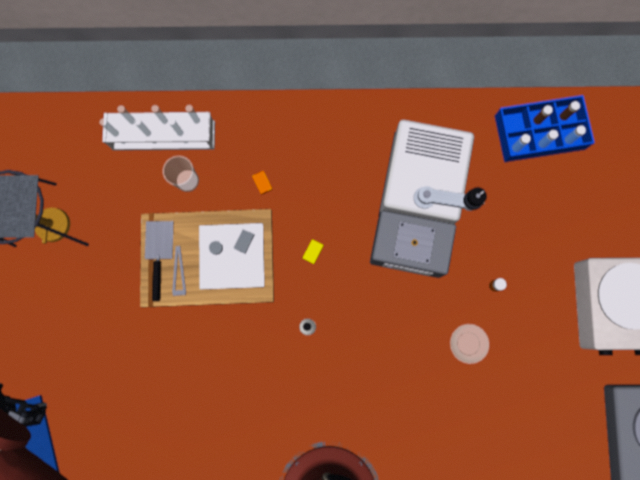

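View pics/scene0.png

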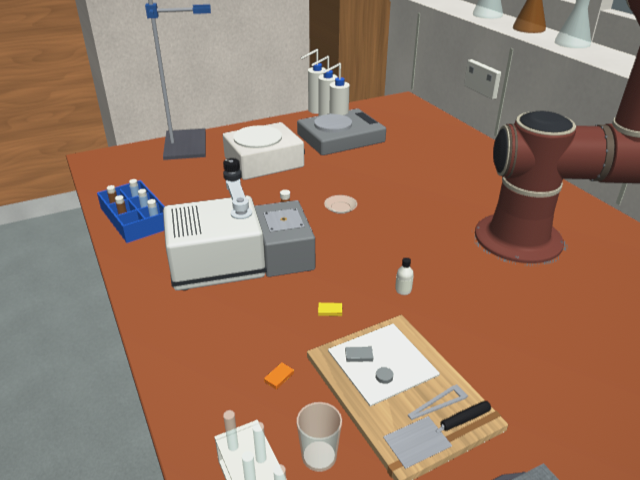

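Top view: the grey plaque on the tile is at (244,241). Things it could be mistaken for are the disc (216,247), the yellow block (313,251) and the orange block (262,182). I choose the grey rectangle on the tile. The crystal is at (415,242), the post at (425,196) and the knob at (476,198).

```bash
python3 - <<'E'
from h import *
z=np.load('top0.npz'); p,d,K,C=[z[k] for k in 'pdKC']
W=cloud(d,K,C)
for n,u,v,h in [('plaque',244,241,.034),('disc',216,247,.034),('crystal',415,242,.103),('post',425,196,.166),('knob',476,198,.215),('tileC',231,256,.024)]:
    print(n,ray(u,v,K,C,h).round(4),W[v,u].round(4))
# plaque mask: height
def rect(m,h,n):
    m=m.astype(np.uint8); k,l,st,ce=cv2.connectedComponentsWithStats(m)
    for i in range(1,k):
        if st[i,4]>40:
            ys,xs=np.where(l==i); Q=np.array([ray(a,b,K,C,h)[:2] for a,b in zip(xs,ys)],np.float32)
            r=cv2.minAreaRect(Q*1000); print(n,ce[i].round(1),r)
sub=np.zeros((480,640),bool); sub[220:262,202:262]=1
g=p.astype(int); rect(sub&(g.max(2)<170)&(g.max(2)-g.min(2)<30),.034,'grey')
sub[:]=0; sub[222:263,395:437]=1
rect(sub&(g.min(2)>125),.103,'plate')
c=cv2.resize(p[210:270,190:270],(640,480),interpolation=cv2.INTER_CUBIC);c2=cv2.resize(p[180:280,360:500],(784,560),interpolation=cv2.INTER_CUBIC)
save('crop',np.hstack([cv2.resize(c,(400,300)),cv2.resize(c2,(400,300))]))
E
```

```text
plaque [0.5717 0.1934 0.034 ] [0.5711 0.1929 0.0373]
disc [0.5581 0.2583 0.034 ] [0.5584 0.2587 0.0321]
crystal [ 0.5552 -0.1931  0.103 ] [ 0.5551 -0.193   0.1036]
post [ 0.6432 -0.2075  0.166 ] [ 0.6423 -0.2069  0.1697]
knob [ 0.6262 -0.3015  0.215 ] [ 0.6262 -0.3015  0.2152]
tileC [0.5381 0.2248 0.024 ] [0.5383 0.2251 0.0221]
grey [244.  241.2] ((571.220458984375, 193.56748962402344), (29.545597076416016, 48.977874755859375), 64.38143157958984)
grey [215.7 247.7] ((556.9315185546875, 259.4281311035156), (30.238826751708984, 26.066368103027344), 45.21467590332031)
plate [414.1 242.2] ((554.9283447265625, -191.10972595214844), (82.71826171875, 81.42243957519531), 78.07184600830078)
```

View pics/crop.png

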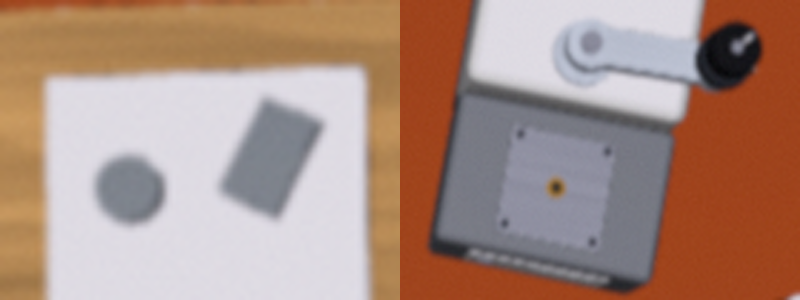

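The crop confirms it: the grey rectangle is right of the disc on the tile, and the crystal is centred in the plate. The heights agree with the given sizes. I'm moving above the plaque now.

Call:
play_rows --translation '[[0.03,-0.035,-0.005],[0.03,-0.035,-0.005],[0.03,-0.035,-0.005],[0.03,-0.035,-0.005],[0.03,-0.035,-0.005],[0.03,-0.035,-0.005],[0.03,-0.035,-0.005],[0.03,-0.035,-0.005],[0.03,-0.035,-0.005],[0.03,-0.035,-0.005],[0.03,-0.033,-0.005],[0,0,0]]' --rot '[[0,0,0],[0,0,-0.01],[0,0,-0.01],[0,0,-0.01],[0,0,-0.01],[0,0,-0.01],[0,0,0],[0,0,0],[0,0,0],[0,0,0],[0,0,0],[0,0,0]]' --claw 0.045

```text
clock: 1.3
eef_pos: [0.5736, 0.1893, 0.1748]
eef_rot: [0.224, 0.975, -0.001, -0.0]
ft_force: [-0.7, 0.1, -0.3]
gripper_width: 0.0453
finger_force: 0.0
```

```bash
python3 - <<'E'
from h import *
p,d,K,C=grab('wrist'); save('w1',p); s=arm.get_state(); print(s['eef_pos'],s['eef_rot'],s['joint_positions'],s['gripper_width'],s['ft_force'])
W=cloud(d,K,C); g=p.astype(int)
tile=np.nanmedian(W[...,2][(g.min(2)>180)]); print('tile z',tile)
m=((g.max(2)<175)&(g.max(2)-g.min(2)<35)&(abs(W[...,2]-.034)<.006)).astype(np.uint8)
k,l,st,ce=cv2.connectedComponentsWithStats(cv2.morphologyEx(m,cv2.MORPH_OPEN,np.ones((5,5))))
for i in range(1,k):
    if st[i,4]>400:
        ys,xs=np.where(l==i); Q=np.array([ray(a,b,K,C,.034)[:2] for a,b in zip(xs[::3],ys[::3])],np.float32)
        print(ce[i],st[i,4],cv2.minAreaRect(Q*1000),np.median(W[l==i][:,2]))
E
```

```text
[0.5721927  0.19127641 0.17510003] [ 2.23499234e-01  9.74703551e-01 -4.16136984e-04 -9.52022523e-04] [ 1.99297137e-01  4.35179075e-02  1.71768136e+00  2.66927526e-05
  1.38247122e+00 -9.20697869e-01] 0.04488583181755958 [-0.53886792  0.06029757  0.46523873]
tile z 0.023906634966989193
[518.01943844  29.97408207] 1852 ((500.4477844238281, 392.6923522949219), (21.462953567504883, 53.08479309082031), 88.7311019897461) 0.035428348655399455
[57.77674419 87.04418605] 430 ((381.3560791015625, 57.2437858581543), (12.289559364318848, 31.64310073852539), 47.500755310058594) 0.03392087915978037
[381.69295775 173.89953052] 1065 ((553.1658935546875, 259.50909423828125), (30.17380142211914, 29.57512092590332), 28.392614364624023) 0.03379649947681551
[318.92643923 222.54637527] 1876 ((568.242431640625, 194.64784240722656), (29.266815185546875, 49.38821792602539), 65.30195617675781) 0.033745273689972516
[ 34.60179372 348.20717489] 1115 ((562.541015625, -107.52650451660156), (14.911774635314941, 98.61392974853516), 78.64128875732422) 0.03416914599638171
```

View pics/w1.png

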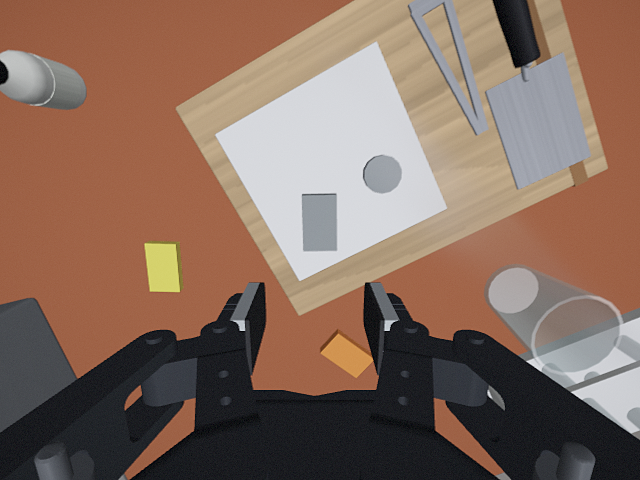

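The wrist view shows the plaque at (319,222) and the disc at (382,174), with the fingers aligned across the plaque's short side. Going down.

Call:
play_rows --translation '[[-0.002,0.001,-0.03],[0,0,-0.04],[0,0,-0.04],[0,0,-0.02],[0,0,-0.008],[0,0,-0.005],[0,0,-0.004],[0,0,0],[0,0,0]]' --rot '[[0,0,0.01],[0,0,0],[0,0,0],[0,0,0],[0,0,0],[0,0,0],[0,0,0],[0,0,0],[0,0,0]]' --claw 0.045

```text
clock: 2.25
eef_pos: [0.5705, 0.1947, 0.0307]
eef_rot: [0.217, 0.976, 0.0, 0.001]
ft_force: [-0.2, 0.1, 0.8]
gripper_width: 0.0453
finger_force: 0.0
```

Call:
play_rows --translation '[[0,0,0],[0,0,0],[0,0,0],[0,0,0],[0,0,0]]' --rot '[[0,0,0],[0,0,0],[0,0,0],[0,0,0],[0,0,0]]' --claw 0.02

```text
clock: 2.75
eef_pos: [0.5706, 0.1946, 0.0308]
eef_rot: [0.217, 0.976, 0.0, 0.001]
ft_force: [-0.7, 0.2, 5.8]
gripper_width: 0.0272
finger_force: 59.1
```

Width 27 mm and a TCP at 31 mm suggest a shallow grip. I'll regrip lower.

Call:
play_rows --translation '[[0,0,0],[0,0,0],[0,0,0],[0,0,-0.002],[0,0,-0.002],[0,0,0],[0,0,0]]' --rot '[[0,0,0],[0,0,0],[0,0,0],[0,0,0],[0,0,0],[0,0,0],[0,0,0]]' --claw 0.045

```text
clock: 3.45
eef_pos: [0.5694, 0.1944, 0.025]
eef_rot: [0.217, 0.976, -0.0, -0.0]
ft_force: [0.2, 1.0, -0.0]
gripper_width: 0.0447
finger_force: 0.0
```

```bash
python3 - <<'E'
from h import *
p,d,K,C=grab('wrist'); save('w2',p); s=arm.get_state(); print(s['eef_pos'],s['eef_rot'],s['gripper_width'],s['ft_force'])
W=cloud(d,K,C); g=p.astype(int)
E
```

```text
[0.56949507 0.19442438 0.02520765] [ 2.16655592e-01  9.76248099e-01 -3.31757745e-05 -5.93883092e-05] 0.044913691840351384 [ 0.45527792 -0.37377744  0.2534713 ]
```

View pics/w2.png

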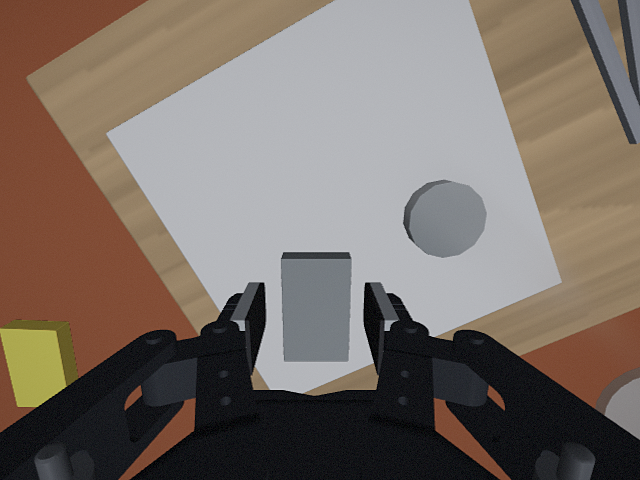

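The wrist view shows the plaque (rows 255-360, centre near column 316) between the pads, still square to them. Closing and lifting.

Call:
play_rows --translation '[[0,0,0],[0,0,0],[0,0,0],[0,0,0],[0,0,0]]' --rot '[[0,0,0],[0,0,0],[0,0,0],[0,0,0],[0,0,0]]' --claw 0.02

```text
clock: 4.0
eef_pos: [0.5699, 0.1945, 0.0257]
eef_rot: [0.217, 0.976, 0.0, 0.0]
ft_force: [-0.6, -0.2, 2.7]
gripper_width: 0.0281
finger_force: 61.3
```

Call:
play_rows --translation '[[0,0,0.02],[0,0,0.045],[0,0,0.045],[0,-0.035,0.03],[0.002,-0.045,0.015],[0.002,-0.045,0.015],[0.002,-0.045,0.015],[0.002,-0.045,0.01],[0.002,-0.045,0.005],[0.002,-0.045,0],[0.002,-0.045,0],[0.001,-0.042,0]]' --rot '[[0,0,0],[0,0,0],[0,0,0],[0,0,0.025],[0,0,0.025],[0,0,0.025],[0,0,0.025],[0,0,0.025],[0,0,0.025],[0,0,0.025],[0,0,0.025],[0,0,0.027]]' --claw 0.02

```text
clock: 5.2
eef_pos: [0.584, -0.1995, 0.2247]
eef_rot: [0.104, 0.995, 0.0, -0.0]
ft_force: [0.0, -0.3, 0.1]
gripper_width: 0.0283
finger_force: 60.9
```

Call:
play_rows --translation '[[0,0,0],[0,0,0],[0,0,0]]' --rot '[[0,0,0],[0,0,0],[0,0,0]]' --claw 0.02

```text
clock: 5.5
eef_pos: [0.5843, -0.1966, 0.2248]
eef_rot: [0.104, 0.995, 0.0, -0.0]
ft_force: [-0.2, -0.0, 0.3]
gripper_width: 0.0281
finger_force: 60.9
```

```bash
python3 - <<'E'
from h import *
p,d,K,C=grab('wrist'); save('w3',p); s=arm.get_state(); print(s['eef_pos'],s['eef_rot'],s['joint_positions'],s['gripper_width'],s['ft_force'])
np.savez('w3',p=p,d=d,K=K,C=C)
W=cloud(d,K,C); g=p.astype(int)
# brass ring
m=((g[...,0]-g[...,2]>60)&(abs(W[...,2]-.103)<.008)).astype(np.uint8)
k,l,st,ce=cv2.connectedComponentsWithStats(m)
for i in range(1,k):
    if st[i,4]>15: print('ring',ce[i],st[i],ray(*ce[i],K,C,.103))
E
```

```text
[ 0.58443977 -0.19634468  0.22494795] [ 1.04088620e-01  9.94567946e-01  2.46182754e-04 -3.13873562e-04] [-4.44864720e-01  3.72974794e-02  1.63943903e+00  2.55804081e-04
  1.46561231e+00 -1.80713298e+00] 0.027937027255536952 [ 0.76617254 -0.04062157  0.81562094]
ring [312.16384181 196.75141243] [304 188  18  19 177] [ 0.55147257 -0.1920778   0.103     ]
```

View pics/w3.png

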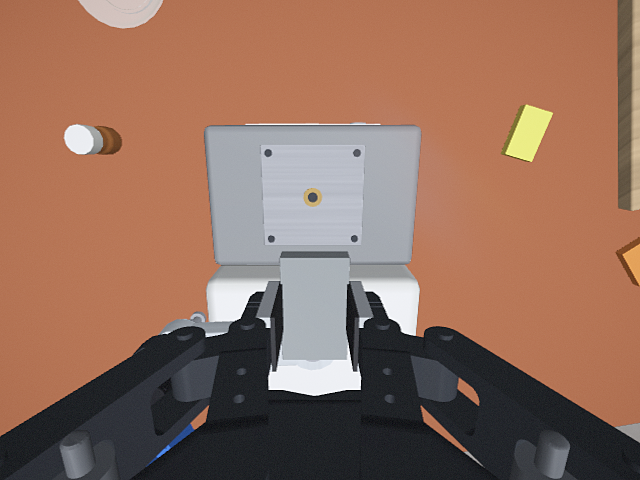

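The wrist view shows the ring at (312,197), the plate and the held plaque (281-349, 258-360), level and square. I'm working out the in-hand offset and the yaw of the plate.

```bash
python3 - <<'E'
from h import *
z=np.load('w3.npz'); p,d,K,C=[z[k] for k in 'pdKC']; W=cloud(d,K,C)
zp=np.nanmedian(W[280:340,290:340,2]); print('plaque top z',zp)
m=np.zeros((480,640),np.uint8); m[250:372,276:354]=1
m&=(abs(W[...,2]-zp)<.003).astype(np.uint8); g=p.astype(int)
m&=(g.min(2)>100).astype(np.uint8)
ys,xs=np.where(m>0); print(xs.min(),xs.max(),ys.min(),ys.max())
Q=np.array([ray(a,b,K,C,zp)[:2] for a,b in zip(xs,ys)],np.float32)*1000
print('plaque',cv2.minAreaRect(Q))
c=[ray(u,v,K,C,.103)[:2]*1000 for u,v in [(268,153),(357,153),(354,238),(271,239)]]
c=np.array(c); print('bolts centre',c.mean(0),'yaw y-dir',[np.degrees(np.arctan2(*(c[j]-c[i])[::-1])) for i,j in [(0,1),(3,2),(0,3),(1,2)]], [np.linalg.norm(c[j]-c[i]) for i,j in [(0,1),(3,2),(0,3),(1,2)]])
E
```

```text
plaque top z 0.23279551380613486
276 353 256 359
plaque ((583.5380859375, -196.8472137451172), (33.44491195678711, 50.139373779296875), 79.76923370361328)
bolts centre [ 551.88262227 -191.8959135 ] yaw y-dir [np.float64(78.03941631370624), np.float64(78.74086498798717), np.float64(-12.007746851264361), np.float64(-12.094431140946764)] [np.float64(68.14413657170387), np.float64(68.0479519465953), np.float64(68.23198933746777), np.float64(67.39908783760816)]
```

Call:
play_rows --translation '[[-0.0163,0.0025,0],[-0.015,0.002,-0.02],[0,0,-0.03],[0,0,-0.03],[0,0,-0.02],[0,0,-0.01],[0,0,-0.005],[0,0,-0.002],[0,0,0],[0,0,0],[0,0,0]]' --rot '[[0,0,0],[0,0,0],[0,0,0],[0,0,0],[0,0,0],[0,0,0],[0,0,0],[0,0,0],[0,0,0],[0,0,0],[0,0,0]]' --claw 0.02

```text
clock: 6.65
eef_pos: [0.5538, -0.1934, 0.1094]
eef_rot: [0.105, 0.995, -0.0, 0.001]
ft_force: [-0.0, -0.1, -0.3]
gripper_width: 0.0282
finger_force: 60.9
```

Call:
play_rows --translation '[[0,0,-0.0005],[0,0,-0.0005],[0,0,0]]' --rot '[[0,0,0],[0,0,0],[0,0,0]]' --claw 0.02

```text
clock: 6.95
eef_pos: [0.5532, -0.1931, 0.1073]
eef_rot: [0.105, 0.994, 0.0, -0.0]
ft_force: [-0.1, 0.6, -0.4]
gripper_width: 0.0278
finger_force: 60.9
```

Call:
play_rows --translation '[[0,0.0007,-0.0005],[0,0,-0.0005],[0,0,0],[0,0,0]]' --rot '[[0,0,0],[0,0,0],[0,0,0],[0,0,0]]' --claw 0.02

```text
clock: 7.35
eef_pos: [0.5532, -0.1923, 0.1062]
eef_rot: [0.105, 0.995, 0.0, -0.0]
ft_force: [-0.2, 0.2, -0.4]
gripper_width: 0.0276
finger_force: 60.9
```

Call:
play_rows --translation '[[0,0,-0.0005],[0,0,0],[0,0,0]]' --rot '[[0,0,0],[0,0,0],[0,0,0]]' --claw 0.02

```text
clock: 7.65
eef_pos: [0.5532, -0.1924, 0.1058]
eef_rot: [0.105, 0.995, 0.0, -0.0]
ft_force: [-0.6, 0.4, -0.5]
gripper_width: 0.0276
finger_force: 60.9
```

Call:
play_rows --translation '[[0,0,-0.0005],[0,0,0],[0,0,0]]' --rot '[[0,0,0],[0,0,0],[0,0,0]]' --claw 0.02

```text
clock: 7.95
eef_pos: [0.5532, -0.1924, 0.1053]
eef_rot: [0.105, 0.995, 0.0, -0.0]
ft_force: [0.2, 0.2, 0.7]
gripper_width: 0.0281
finger_force: 60.9
```

Call:
play_rows --translation '[[0,0,-0.0004],[0,0,0],[0,0,0]]' --rot '[[0,0,0],[0,0,0],[0,0,0]]' --claw 0.02

```text
clock: 8.25
eef_pos: [0.5532, -0.1924, 0.1048]
eef_rot: [0.105, 0.995, 0.0, -0.0]
ft_force: [0.6, -0.0, -0.9]
gripper_width: 0.0284
finger_force: 60.9
```

Call:
play_rows --translation '[[0,0,-0.0004],[0,0,0],[0,0,0]]' --rot '[[0,0,0],[0,0,0],[0,0,0]]' --claw 0.02

```text
clock: 8.55
eef_pos: [0.5533, -0.1924, 0.1047]
eef_rot: [0.105, 0.995, -0.0, 0.0]
ft_force: [-0.7, 0.1, 1.3]
gripper_width: 0.0277
finger_force: 61.1
```

Light contact. Releasing, retreating up and looking.

Call:
play_rows --translation '[[0,0,0],[0,0,0],[0,0,0],[0,0,0],[0,0,0.005],[0,0,0.025],[0,0,0.04],[0.014,-0.003,0.04],[0.016,-0.003,0.015],[0,0,0]]' --rot '[[0,0,0],[0,0,0],[0,0,0],[0,0,0],[0,0,0],[0,0,0],[0,0,0],[0,0,0],[0,0,0],[0,0,0]]' --claw 0.042

```text
clock: 9.55
eef_pos: [0.586, -0.1995, 0.2343]
eef_rot: [0.105, 0.995, -0.001, 0.004]
ft_force: [0.0, -0.3, 0.6]
gripper_width: 0.0417
finger_force: 0.0
```

```bash
python3 - <<'E'
from h import *
p,d,K,C=grab('wrist'); save('w4',p); s=arm.get_state(); print(s['eef_pos'],s['eef_rot'],s['ft_force'])
W=cloud(d,K,C)
m=(abs(W[...,2]-.113)<.004).astype(np.uint8); m[:100]=0;m[290:]=0
m=cv2.morphologyEx(m,cv2.MORPH_OPEN,np.ones((3,3)))
k,l,st,ce=cv2.connectedComponentsWithStats(m)
for i in range(1,k):
    if st[i,4]>300:
        ys,xs=np.where(l==i); Q=np.array([ray(a,b,K,C,.113)[:2] for a,b in zip(xs,ys)],np.float32)*1000
        print('plaque',ce[i],st[i],cv2.minAreaRect(Q),np.nanstd(W[l==i][:,2]))
# plate outline
g=p.astype(int)
m=((abs(W[...,2]-.103)<.003)&(g.min(2)>175)).astype(np.uint8); m[:100]=0;m[290:]=0
ys,xs=np.where(cv2.morphologyEx(m,cv2.MORPH_OPEN,np.ones((3,3)))>0); Q=np.array([ray(a,b,K,C,.103)[:2] for a,b in zip(xs,ys)],np.float32)*1000
if len(Q): print('plate',cv2.minAreaRect(Q))
t,dt,K,C=grab('top'); save('t4',t[180:280,360:500]); np.savez('t4',p=t,d=dt,K=K,C=C)
W=cloud(dt,K,C); m=(abs(W[...,2]-.113)<.004); m[:215]=0;m[265:]=0;m[:,:395]=0;m[:,437:]=0
ys,xs=np.where(m); print(len(xs)); Q=np.array([ray(a,b,K,C,.113)[:2] for a,b in zip(xs,ys)],np.float32)*1000
if len(Q): print('top plaque',cv2.minAreaRect(Q))
E
```

```text
[ 0.58417072 -0.19874634  0.23129028] [ 1.04564448e-01  9.94517037e-01 -5.31333898e-04  1.36238803e-03] [ 0.13429011 -0.50039114 -0.4675347 ]
plaque [314.8030303  192.62626263] [ 296  162   39   63 2376] ((552.1880493164062, -192.79983520507812), (29.902973175048828, 48.85232925415039), 78.03185272216797) 0.0006645994502972549
plate ((550.6550903320312, -191.5541534423828), (78.78153228759766, 77.95166778564453), 78.09054565429688)
3
top plaque ((581.9125366210938, -209.3128204345703), (34.27604293823242, 1.977137565612793), 53.89811706542969)
```

View pics/w4.png

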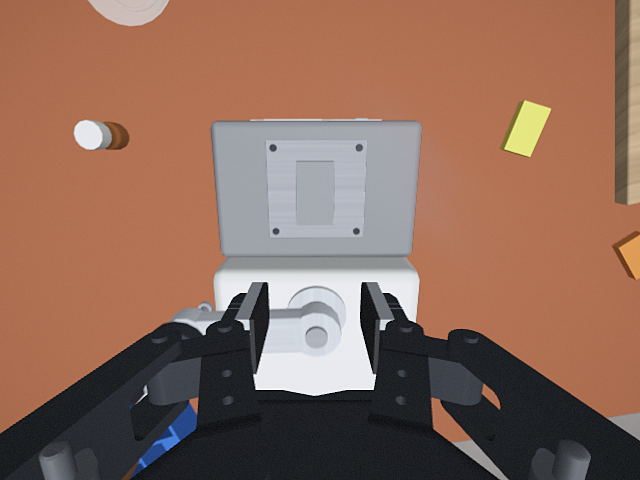

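The plaque lies flat and square at (315,193), within about 1.5 mm of the plate centre. The press arm and post are visible at (315,335). Next I measure the beam's angle.

```bash
python3 - <<'E'
from h import *
z=np.load('top0.npz'); p,d,K,C=[z[k] for k in 'pdKC']; W=cloud(d,K,C)
sub=np.zeros((480,640),bool); sub[180:215,410:492]=1
pl=np.array([.5549,-.1913]); 
def pts(a,b): return W[sub&(W[...,2]>a)&(W[...,2]<b)]
B=pts(.160,.1685); k=pts(.208,.222); T=pts(.1685,.185)
B=B[(B[:,1]<-.225)&(B[:,1]>-.28)]
vx,vy,x0,y0=cv2.fitLine(B[:,:2].astype(np.float32),cv2.DIST_L2,0,.01,.01).ravel()
print('beam n',len(B),'dir',np.degrees(np.arctan2(vy,vx)),B.mean(0)); print('knob',len(k),k.mean(0),cv2.minEnclosingCircle(k[:,:2].astype(np.float32))); print('post',len(T),T.mean(0) if len(T) else 0)
e=np.array([np.cos(np.radians(-12)),np.sin(np.radians(-12))]); P=pl+.095*e; print('post from plate',P)
r=k.mean(0)[:2]-P; print('knob rel',np.linalg.norm(r),np.degrees(np.arctan2(r[1],r[0]))%360)
E
```

```text
beam n 318 dir 76.63988 [ 0.63912825 -0.25208192  0.16517531]
knob 265 [ 0.62994836 -0.30360736  0.21565886] ((0.6302987337112427, -0.30417755246162415), 0.018950726836919785)
post 132 [ 0.63653046 -0.24426231  0.17271935]
post from plate [ 0.64782402 -0.21105161]
knob rel 0.09426614296620199 259.06882657575443
```

Call:
play_rows --translation '[[0,0,0.01],[0.0052,-0.0056,0],[0.0052,-0.0056,0],[0.0052,-0.0056,0],[0.0052,-0.0056,0],[0.0052,-0.0056,0],[0.0052,-0.0056,0],[0.0052,-0.0056,0],[0.0052,-0.0056,0],[0.0052,-0.0056,0],[0.0047,-0.0056,0],[0,0,0]]' --rot '[[0,0,-0.143],[0,0,-0.143],[0,0,-0.143],[0,0,-0.143],[0,0,-0.143],[0,0,-0.143],[0,0,-0.143],[0,0,-0.143],[0,0,-0.143],[0,0,-0.143],[0,0,-0.141],[0,0,0]]' --claw 0.05

```text
clock: 10.85
eef_pos: [0.6334, -0.2543, 0.2365]
eef_rot: [0.777, 0.629, -0.001, -0.002]
ft_force: [0.3, -0.1, 0.2]
gripper_width: 0.0499
finger_force: 0.0
```

```bash
python3 - <<'E'
from h import *
p,d,K,C=grab('wrist'); save('w5',p); s=arm.get_state(); print(s['eef_pos'],s['eef_rot'],s['joint_positions'],s['gripper_width'])
E
```

```text
[ 0.63338292 -0.25398265  0.23695411] [ 0.77656203  0.63003714 -0.00085059 -0.0019762 ] [-4.90297405e-01  1.85020787e-01  1.46001068e+00 -3.25817913e-05
  1.50086402e+00 -2.82704549e-01] 0.05025081850025654
```

View pics/w5.png

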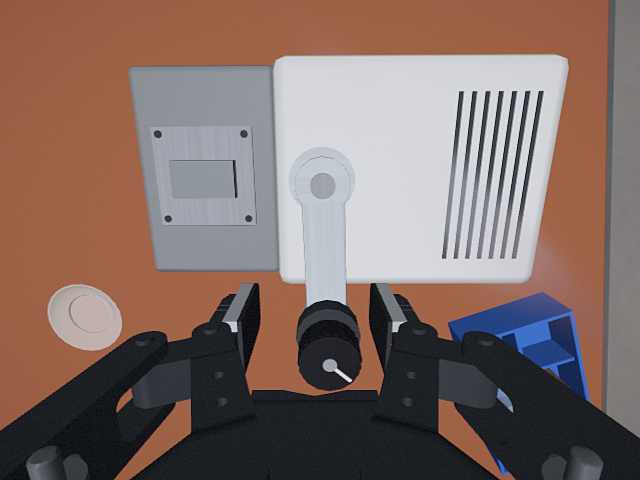

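The wrist view shows the beam (columns 304-347) pointing straight to the knob at (330,365). It lies slightly right of the finger centre line at 316, so I shift +x by 4 mm and straddle the beam.

Call:
play_rows --translation '[[0.004,0,0],[0,0,-0.03],[0,0,-0.02],[0,0,-0.01],[0,0,0]]' --rot '[[0,0,0],[0,0,0],[0,0,0],[0,0,0],[0,0,0]]' --claw 0.05

```text
clock: 11.4
eef_pos: [0.6375, -0.2535, 0.177]
eef_rot: [0.777, 0.63, -0.001, -0.002]
ft_force: [-0.0, 0.2, -0.8]
gripper_width: 0.0502
finger_force: 0.0
```

Call:
play_rows --translation '[[0,0,-0.006],[0,0,-0.006],[0,0,-0.006],[0,0,-0.004],[0,0,0]]' --rot '[[0,0,0],[0,0,0],[0,0,0],[0,0,0],[0,0,0]]' --claw 0.05

```text
clock: 11.9
eef_pos: [0.6383, -0.2542, 0.1566]
eef_rot: [0.777, 0.629, -0.0, -0.001]
ft_force: [0.4, 0.1, -0.3]
gripper_width: 0.05
finger_force: 0.0
```

```bash
python3 - <<'E'
import numpy as np
P=np.array([.645,-.211]); q=np.array([.638,-.254])
for th in list(range(250,169,-8))+[168,166]:
    t=np.radians(th); n=P+.044*np.array([np.cos(t),np.sin(t)])+.004*np.array([np.sin(t),-np.cos(t)]); print(th,n.round(4),(n-q).round(4)); q=n
E
```

```text
250 [ 0.6262 -0.251 ] [-0.0118  0.003 ]
242 [ 0.6208 -0.248 ] [-0.0054  0.003 ]
234 [ 0.6159 -0.2442] [-0.0049  0.0037]
226 [ 0.6116 -0.2399] [-0.0043  0.0044]
218 [ 0.6079 -0.2349] [-0.0037  0.0049]
210 [ 0.6049 -0.2295] [-0.003   0.0054]
202 [ 0.6027 -0.2238] [-0.0022  0.0058]
194 [ 0.6013 -0.2178] [-0.0014  0.006 ]
186 [ 0.6008 -0.2116] [-0.0005  0.0061]
178 [ 0.6012 -0.2055] [0.0003 0.0062]
170 [ 0.6024 -0.1994] [0.0012 0.006 ]
168 [ 0.6028 -0.1979] [0.0004 0.0015]
166 [ 0.6033 -0.1965] [0.0005 0.0015]
```

Call:
play_rows --translation '[[0,0,-0.002],[0,0,0],[0,0,0]]' --rot '[[0,0,0],[0,0,0],[0,0,0]]' --claw 0.036

```text
clock: 12.2
eef_pos: [0.6388, -0.2544, 0.1557]
eef_rot: [0.777, 0.629, 0.0, 0.0]
ft_force: [-0.1, -1.1, 0.4]
gripper_width: 0.0359
finger_force: 0.0
```

Call:
play_rows --translation '[[-0.007,0.001,0],[-0.005,0.002,0],[-0.0054,0.003,0],[-0.005,0.0037,0],[-0.0044,0.0044,0],[-0.0037,0.005,0]]' --rot '[[0,0,0],[0,0,-0.14],[0,0,-0.14],[0,0,-0.14],[0,0,-0.14],[0,0,-0.14]]' --claw 0.036

```text
clock: 12.8
eef_pos: [0.6101, -0.2363, 0.1564]
eef_rot: [0.947, 0.322, 0.003, 0.003]
ft_force: [8.0, -3.2, -3.2]
gripper_width: 0.0359
finger_force: 3.9
```

Call:
play_rows --translation '[[-0.003,0.0054,0],[-0.0022,0.0058,0],[-0.0014,0.006,0],[-0.0005,0.006,0],[0,0,0]]' --rot '[[0,0,-0.14],[0,0,-0.14],[0,0,-0.14],[0,0,-0.14],[0,0,0]]' --claw 0.036

```text
clock: 13.3
eef_pos: [0.6019, -0.2128, 0.1566]
eef_rot: [0.999, 0.05, 0.001, 0.001]
ft_force: [1.9, -2.1, 0.1]
gripper_width: 0.0357
finger_force: 1.4
```

Call:
play_rows --translation '[[0.0003,0.006,0],[0.0008,0.005,0],[0,0,0]]' --rot '[[0,0,-0.14],[0,0,-0.1],[0,0,0]]' --claw 0.036

```text
clock: 13.6
eef_pos: [0.6027, -0.2023, 0.1566]
eef_rot: [0.998, -0.069, 0.001, 0.001]
ft_force: [2.9, -4.3, 0.8]
gripper_width: 0.0359
finger_force: 2.0
```

Call:
play_rows --translation '[[0.0005,0.002,0],[0,0,0]]' --rot '[[0,0,-0.04],[0,0,0]]' --claw 0.036

```text
clock: 13.8
eef_pos: [0.6031, -0.2008, 0.1566]
eef_rot: [0.996, -0.088, 0.001, 0.002]
ft_force: [1.7, -6.1, 1.0]
gripper_width: 0.0364
finger_force: 2.7
```

Call:
play_rows --translation '[[0.0004,0.0015,0],[0,0,0]]' --rot '[[0,0,-0.02],[0,0,0]]' --claw 0.036

```text
clock: 14.0
eef_pos: [0.6034, -0.1996, 0.1566]
eef_rot: [0.995, -0.098, 0.001, 0.002]
ft_force: [1.0, -5.7, 0.9]
gripper_width: 0.0361
finger_force: 3.0
```

Call:
play_rows --translation '[[0.0003,0.0015,0],[0,0,0]]' --rot '[[0,0,-0.01],[0,0,0]]' --claw 0.036

```text
clock: 14.2
eef_pos: [0.6034, -0.1982, 0.1566]
eef_rot: [0.995, -0.103, 0.001, 0.002]
ft_force: [-0.6, -6.7, 1.3]
gripper_width: 0.0356
finger_force: 3.3
```

Call:
play_rows --translation '[[0.0003,0.0015,0],[0,0,0]]' --rot '[[0,0,0],[0,0,0]]' --claw 0.036

```text
clock: 14.4
eef_pos: [0.6034, -0.1979, 0.1566]
eef_rot: [0.995, -0.103, 0.0, 0.003]
ft_force: [-1.0, -10.4, 0.2]
gripper_width: 0.0363
finger_force: 5.0
```

Call:
play_rows --translation '[[0.0003,0.0015,0],[0,0,0]]' --rot '[[0,0,0],[0,0,0]]' --claw 0.036

```text
clock: 14.6
eef_pos: [0.6035, -0.1978, 0.1565]
eef_rot: [0.995, -0.104, 0.0, 0.005]
ft_force: [-1.7, -14.3, 0.4]
gripper_width: 0.0358
finger_force: 7.1
```

Call:
play_rows --translation '[[0.0003,0.002,0],[0,0,0],[0,0,0]]' --rot '[[0,0,0],[0,0,0],[0,0,0]]' --claw 0.036

```text
clock: 14.9
eef_pos: [0.6035, -0.1977, 0.1565]
eef_rot: [0.995, -0.104, 0.0, 0.006]
ft_force: [-1.8, -19.5, -0.9]
gripper_width: 0.0362
finger_force: 9.7
```

Call:
play_rows --translation '[[-0.001,-0.004,0],[-0.001,-0.005,0],[0,0,0]]' --rot '[[0,0,0],[0,0,0],[0,0,0]]' --claw 0.05

```text
clock: 15.2
eef_pos: [0.6019, -0.2, 0.1552]
eef_rot: [0.995, -0.104, -0.0, -0.001]
ft_force: [-0.4, -1.0, -1.0]
gripper_width: 0.0502
finger_force: 0.0
```

It's at the stop. Lifting out, moving over the knob and unwinding the wrist to get the full turning range.

Call:
play_rows --translation '[[0,0,0.01],[0,0,0.03],[0,0,0.04],[0,0,0.02],[-0.01,0.002,0],[-0.01,0.002,0],[-0.01,0.002,0],[-0.01,0.002,0],[-0.01,0.0005,0],[0,0,0],[0,0,0],[0,0,0]]' --rot '[[0,0,0],[0,0,0],[0,0,0],[0,0,0.14],[0,0,0.14],[0,0,0.14],[0,0,0.14],[0,0,0.14],[0,0,0.14],[0,0,0.14],[0,0,0.14],[0,0,0.14]]' --claw 0.055

```text
clock: 16.4
eef_pos: [0.5524, -0.1909, 0.2565]
eef_rot: [0.863, 0.505, 0.0, 0.0]
ft_force: [-0.4, -0.3, 0.2]
gripper_width: 0.0553
finger_force: 0.0
```

Call:
play_rows --translation '[[0,0,0],[0,0,0],[0,0,0],[0,0,0],[0,0,0],[0,0,0],[0,0,0],[0,0,0],[0,0,0],[0,0,0],[0,0,0],[0,0,0]]' --rot '[[0,0,0.14],[0,0,0.14],[0,0,0.14],[0,0,0.14],[0,0,0.14],[0,0,0.14],[0,0,0.14],[0,0,0.14],[0,0,0.14],[0,0,0.14],[0,0,0.14],[0,0,0]]' --claw 0.055

```text
clock: 17.6
eef_pos: [0.5525, -0.191, 0.2563]
eef_rot: [0.271, 0.962, 0.0, 0.0]
ft_force: [-0.5, 0.6, 0.5]
gripper_width: 0.0548
finger_force: 0.0
```

```bash
python3 - <<'E'
from h import *
s=arm.get_state(); p,d,K,C=grab('wrist'); save('w6',p);  print(s['eef_pos'],s['eef_rot'],s['joint_positions'],s['gripper_width'])
W=cloud(d,K,C)
for n in ['wrist','top']:
    if n=='top': p,d,K,C=grab('top'); W=cloud(d,K,C); np.savez('t6',p=p,d=d,K=K,C=C)
    g=p.max(2); m=(g<110)&(abs(W[...,2]-.2155)<.004)&(abs(W[...,0]-.553)<.03)&(abs(W[...,1]+.192)<.03)
    Q=W[m][:,:2].astype(np.float32); print(n,len(Q),cv2.minEnclosingCircle(Q) if len(Q) else '', Q.mean(0))
    m=(abs(W[...,2]-.165)<.003)&(abs(W[...,0]-.615)<.02)&(abs(W[...,1]+.205)<.03)
    Q=W[m][:,:2].astype(np.float32)
    if len(Q)>20: print(n,'beam',len(Q),cv2.fitLine(Q,cv2.DIST_L2,0,.01,.01).ravel())
p,d,K,C=grab('scene'); c=cv2.resize(p[140:300,150:350],(800,600)) ; np.savez('s6',p=p,d=d,K=K,C=C)
save('s6',np.vstack([cv2.resize(p[140:290,180:330],(300,300)),cv2.resize(np.load('w3.npz')['p'],(300,225))]) if 0 else cv2.resize(p[140:290,180:330],(450,450)))
E
```

```text
[ 0.55252237 -0.19103001  0.25631541] [2.71463262e-01 9.62448744e-01 1.11580460e-04 3.15854341e-04] [-4.60302664e-01 -5.69207569e-02  1.68074835e+00  3.36262573e-04
  1.51718532e+00 -1.48129076e+00] 0.0548432415174335
wrist 2611 ((0.5516932010650635, -0.1920870840549469), 0.018791895359754562) [ 0.55078185 -0.19116664]
wrist beam 1701 [ 0.917466   -0.39781424  0.61472976 -0.2049957 ]
top 133 ((0.5523120164871216, -0.1892678141593933), 0.01836935430765152) [ 0.54958093 -0.18591568]
```

View pics/s6.png

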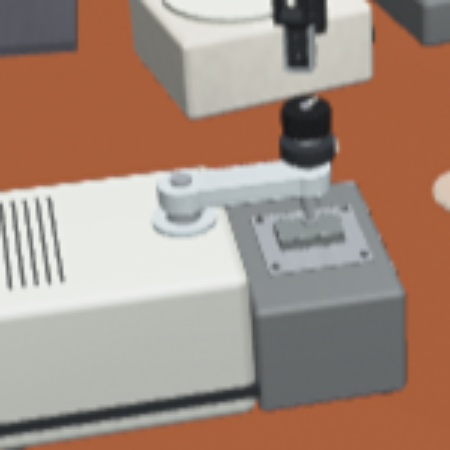

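The scene view shows the press arm in over the plaque, with the knob and collar near (305,130) and the tab flush at (337,147). Now I finish the unwind, go down round the knob and grip.

Call:
play_rows --translation '[[0,0,0],[0,0,0],[0,0,0],[0,0,0],[-0.0005,-0.0008,0],[0,0,-0.01],[0,0,-0.015],[0,0,-0.015],[0,0,-0.01],[0,0,-0.007],[0,0,0],[0,0,0]]' --rot '[[0,0,0.14],[0,0,0.14],[0,0,0.14],[0,0,0.14],[0,0,0.14],[0,0,0.14],[0,0,0.14],[0,0,0.14],[0,0,0.14],[0,0,0.14],[0,0,0],[0,0,0]]' --claw 0.055

```text
clock: 18.95
eef_pos: [0.5519, -0.1923, 0.1987]
eef_rot: [-0.41, 0.912, 0.0, 0.0]
ft_force: [0.4, -0.7, -0.2]
gripper_width: 0.0547
finger_force: 0.0
```

Call:
play_rows --translation '[[0,0,0],[0,0,0],[0,0,0],[0,0,0],[0,0,0]]' --rot '[[0,0,0],[0,0,0],[0,0,0],[0,0,0],[0,0,0]]' --claw 0.02

```text
clock: 19.45
eef_pos: [0.553, -0.1932, 0.2]
eef_rot: [-0.412, 0.911, -0.002, 0.001]
ft_force: [4.1, -3.2, 3.8]
gripper_width: 0.0338
finger_force: 60.3
```

```bash
cat > tab.py <<'E'
from h import *
s=arm.get_state(); p,d,K,C=grab('scene'); n='s%d'%(s['clock']*100)
R=C[:3,:3].T
def px(X): c=R@(np.array(X)-C[:3,3]); return (K[:2,:2]@(c[:2]/c[2])+K[:2,2])
z0=s['eef_pos'][2]-.021+.003
u=np.array([np.cos(np.radians(168)),np.sin(np.radians(168))]); c0=np.array([.5545,-.1915])
a=px([*(c0+.024*u),z0]); b=px([*(c0+.034*u),z0]); print('tab px in',a.round(1),'out',b.round(1),'z',z0)
x,y=((a+b)/2).round().astype(int); r=p[y-5:y+6,x-6:x+9]
print('white',int((r.min(2)>150).sum())); print(r.min(2)[::2])
print('t',s['clock'],'F',s['ft_force'].round(1),'T',s['ft_torque'].round(3),'j6',s['joint_positions'][5].round(3),'eef',s['eef_pos'].round(4),s['gripper_width'])
cv2.imwrite('pics/'+n+'.png',cv2.resize(p[y-30:y+30,x-40:x+40,::-1],(640,480),interpolation=cv2.INTER_CUBIC)); print(n)
E
python3 tab.py
```

```text
tab px in [292.3 187.4] out [296.7 186.8] z 0.18203681057780952
white 1
[[ 52 126 130 118 102  69  60  59  61  60  60  60  60  61  60]
 [ 27  53  70  74  61  59  59  60  60  60  60  59  59  61  61]
 [ 56  58  63 107  97  63  60  60  60  61  60  59  60  60  59]
 [ 59  56  52  94 145  76  58  59  60  60  60  60  60  60  60]
 [ 44  41  39  72 128  72  59  59  61  60  60  60  60  60  60]
 [ 40  37  43  49  59  60  60  60  60  60  59  60  59  60  60]]
t 19.45 F [ 4.1 -3.2  3.8] T [-0.539 -0.649 -0.046] j6 -2.882 eef [ 0.553  -0.1932  0.2   ] 0.0337941192881446
s1945
```

Turning clockwise, following the knob down 10 mm per turn.

Call:
play_rows --translation '[[0,0,-0.0002],[0,0,-0.0002],[0,0,-0.0002],[0,0,-0.0002],[0,0,-0.0002],[0,0,-0.0002],[0,0,-0.0003],[0,0,-0.0002],[0,0,-0.0003],[0,0,-0.0002],[0,0,-0.0003],[0,0,-0.0002]]' --rot '[[0,0,-0.14],[0,0,-0.14],[0,0,-0.14],[0,0,-0.14],[0,0,-0.14],[0,0,-0.14],[0,0,-0.14],[0,0,-0.14],[0,0,-0.14],[0,0,-0.14],[0,0,-0.14],[0,0,-0.14]]' --claw 0.02

```text
clock: 20.7
eef_pos: [0.5529, -0.1906, 0.1973]
eef_rot: [0.406, 0.914, 0.002, 0.001]
ft_force: [3.4, 5.0, 7.1]
gripper_width: 0.0334
finger_force: 60.5
```

```bash
python3 tab.py
```

```text
tab px in [292.3 188.4] out [296.7 187.9] z 0.17930254074203927
white 1
[[ 31  46  60  60  59  60  60  60  60  60  60  60  60  59  60]
 [ 39  60  65  59  60  60  59  61  61  60  60  60  60  59  59]
 [ 58  63 108  96  63  59  60  60  60  59  60  60  60  60  60]
 [ 56  50  93 145  75  58  59  60  59  60  60  59  60  59  60]
 [ 40  40  71 128  72  58  59  60  60  60  60  60  60  61  59]
 [ 37  43  49  57  59  61  59  59  60  59  59  59  60  60  60]]
t 20.7 F [3.4 5.  7.1] T [ 0.727 -0.538  0.168] j6 -1.197 eef [ 0.5529 -0.1906  0.1973] 0.03343056934111522
s2070
```

Call:
play_rows --translation '[[0,0,-0.0002],[0,0,-0.0002],[0,0,-0.0002],[0,0,-0.0002],[0,0,-0.0002],[0,0,-0.0002],[0,0,-0.0002],[0,0,-0.0002],[0,0,0]]' --rot '[[0,0,-0.14],[0,0,-0.14],[0,0,-0.14],[0,0,-0.14],[0,0,-0.14],[0,0,-0.14],[0,0,-0.14],[0,0,-0.14],[0,0,0]]' --claw 0.02

```text
clock: 21.65
eef_pos: [0.5547, -0.1904, 0.1958]
eef_rot: [0.828, 0.56, 0.004, 0.001]
ft_force: [10.3, 3.7, 3.0]
gripper_width: 0.0337
finger_force: 60.2
```

```bash
python3 tab.py
```

```text
tab px in [292.3 189. ] out [296.7 188.5] z 0.17777612626154482
white 0
[[ 30  52 111 111  73  60  60  60  60  59  60  60  60  60  60]
 [ 44  65  65  59  59  60  60  60  61  60  59  60  61  60  60]
 [ 59  62 109 120  69  59  60  60  60  60  60  60  59  60  61]
 [ 60  48  86 143  76  58  61  60  59  61  61  60  60  60  60]
 [ 41  40  69  96  65  59  59  60  61  60  60  60  60  60  60]
 [ 48  47  52  59  60  60  60  60  59  61  60  59  60  60  60]]
t 21.65 F [10.3  3.7  3. ] T [ 0.769 -1.579 -0.181] j6 -0.08 eef [ 0.5547 -0.1904  0.1958] 0.0337222602483865
s2165
```

Call:
play_rows --translation '[[0.0005,0,-0.0002],[0.0005,0,-0.0002],[0,0,-0.0002],[0,0,0]]' --rot '[[0,0,-0.14],[0,0,-0.14],[0,0,-0.14],[0,0,0]]' --claw 0.02

```text
clock: 22.1
eef_pos: [0.5555, -0.1908, 0.1952]
eef_rot: [0.927, 0.375, 0.004, 0.0]
ft_force: [9.8, 2.9, 2.6]
gripper_width: 0.0341
finger_force: 60.3
```

```bash
python3 tab.py
```

```text
tab px in [292.3 189.2] out [296.7 188.7] z 0.17722921936369523
white 2
[[132 101  81  61  56  60  60  60  60  61  60  60  60  60  60]
 [100 101  84  61  59  59  60  60  60  60  59  60  60  60  61]
 [ 58  64 108 104  65  59  59  60  61  61  60  60  60  60  59]
 [ 58  52  95 162  82  58  60  61  60  60  59  61  60  61  60]
 [ 42  39  72 129  73  59  60  61  60  60  60  61  61  60  60]
 [ 38  43  47  58  60  60  59  61  60  59  60  60  60  59  60]]
t 22.1 F [9.8 2.9 2.6] T [ 0.578 -1.453 -0.12 ] j6 0.341 eef [ 0.5555 -0.1908  0.1952] 0.0340971918286523
s2210
```

Call:
play_rows --translation '[[0.0003,0,-0.0002],[0.0002,0,-0.0002],[0,0,0]]' --rot '[[0,0,-0.14],[0,0,-0.14],[0,0,0]]' --claw 0.02

```text
clock: 22.45
eef_pos: [0.5559, -0.1913, 0.1948]
eef_rot: [0.97, 0.242, 0.004, 0.0]
ft_force: [8.9, 0.9, 2.7]
gripper_width: 0.0336
finger_force: 60.3
```

```bash
python3 tab.py
```

```text
tab px in [292.3 189.4] out [296.7 188.9] z 0.17681044087639552
white 1
[[ 34  37  55  69  56  60  60  60  60  60  60  60  61  60  59]
 [103  92  85  63  60  60  60  60  60  60  59  60  60  60  60]
 [ 65  63 108  98  65  59  60  60  61  61  60  60  60  60  60]
 [ 56  51  94 146  76  58  59  60  61  60  60  59  60  60  60]
 [ 43  40  72 129  73  59  60  60  60  60  60  60  60  60  60]
 [ 37  43  49  59  60  60  60  60  60  60  60  61  60  60  60]]
t 22.45 F [8.9 0.9 2.7] T [ 0.35  -1.446 -0.141] j6 0.621 eef [ 0.5559 -0.1913  0.1948] 0.033577845426946265
s2245
```

Call:
play_rows --translation '[[0,0,-0.0002],[0,0,-0.0002],[0,0,0]]' --rot '[[0,0,-0.14],[0,0,-0.14],[0,0,0]]' --claw 0.02

```text
clock: 22.8
eef_pos: [0.5561, -0.1918, 0.1945]
eef_rot: [0.995, 0.104, 0.004, 0.0]
ft_force: [9.6, -0.4, 1.9]
gripper_width: 0.0338
finger_force: 60.2
```

```bash
python3 tab.py
```

```text
tab px in [292.4 189.5] out [296.7 189. ] z 0.17650207664694167
white 1
[[ 40  41  47  56  59  60  60  60  60  60  60  60  60  61  60]
 [108  98  84  62  59  60  60  60  61  59  60  60  60  61  60]
 [ 66  62  90  95  64  59  60  60  59  59  59  59  60  60  61]
 [ 59  55  96 153  79  59  60  60  59  60  60  60  59  59  60]
 [ 43  41  69 114  68  59  60  60  60  60  60  60  60  59  59]
 [ 39  43  45  58  60  60  60  60  61  59  61  60  59  59  60]]
t 22.8 F [ 9.6 -0.4  1.9] T [ 0.167 -1.547 -0.054] j6 0.901 eef [ 0.5561 -0.1918  0.1945] 0.03377318275011418
s2280
```

Call:
play_rows --translation '[[0,0,-0.0002],[0,0,-0.0002],[0,0,0]]' --rot '[[0,0,-0.14],[0,0,-0.14],[0,0,0]]' --claw 0.02

```text
clock: 23.15
eef_pos: [0.5561, -0.1922, 0.1941]
eef_rot: [0.999, -0.036, 0.004, 0.0]
ft_force: [10.2, -0.8, 1.7]
gripper_width: 0.0337
finger_force: 60.1
```

```bash
python3 tab.py
```

```text
tab px in [292.4 189.7] out [296.7 189.1] z 0.17608775414214797
white 1
[[112  60  57  60  60  60  60  60  60  60  59  60  60  59  60]
 [100  68  58  60  60  59  60  60  59  60  60  58  59  59  60]
 [ 62  62  92  93  63  59  59  60  59  60  60  60  59  60  60]
 [ 57  58  99 152  77  59  59  59  60  60  59  59  60  61  60]
 [ 41  41  70 122  70  59  60  61  59  60  59  59  60  59  60]
 [ 38  41  46  59  59  60  60  60  59  60  59  60  59  60  59]]
t 23.15 F [10.2 -0.8  1.7] T [-0.137 -1.593 -0.064] j6 1.181 eef [ 0.5561 -0.1922  0.1941] 0.033734279068187864
s2315
```

Call:
play_rows --translation '[[0,0,-0.0002],[0,0,-0.0002],[0,0,0]]' --rot '[[0,0,-0.14],[0,0,-0.14],[0,0,0]]' --claw 0.02

```text
clock: 23.5
eef_pos: [0.556, -0.1927, 0.1937]
eef_rot: [0.985, -0.175, 0.004, 0.0]
ft_force: [9.8, -2.7, 2.4]
gripper_width: 0.034
finger_force: 60.1
```

```bash
python3 tab.py
```

```text
tab px in [292.4 189.8] out [296.7 189.3] z 0.17566645689903213
white 10
[[ 33  47  58  58  58  59  59  59  60  59  59  60  59  59  59]
 [ 49  66 106 190 112  61  58  59  59  60  60  59  60  59  60]
 [ 58  60 127 240 216 100  58  59  59  59  60  59  59  59  59]
 [ 59  48  89 176 184  92  58  58  59  60  59  59  60  60  60]
 [ 42  35  51  96  83  61  58  60  59  60  60  59  59  60  59]
 [ 43  47  53  58  59  60  59  59  60  60  60  60  59  59  59]]
t 23.5 F [ 9.8 -2.7  2.4] T [-0.404 -1.574 -0.162] j6 1.461 eef [ 0.556  -0.1927  0.1937] 0.03402802182499153
s2350
```

View pics/s2350.png

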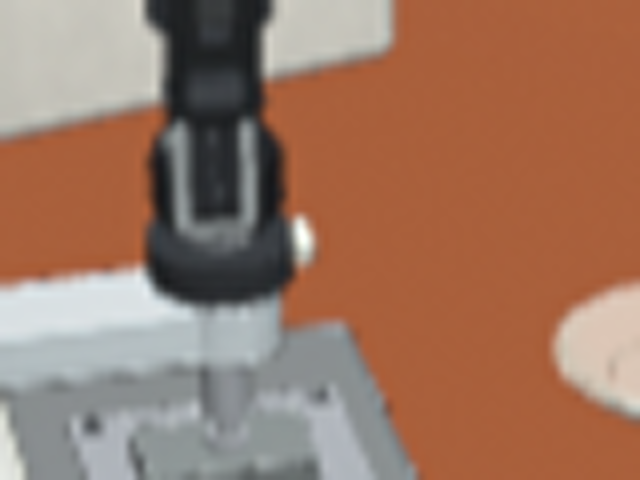

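The tab, a white piece at (303,240) right of the collar, has come out. I don't turn any more, and look again without moving to confirm it.

```bash
python3 tab.py
```

```text
tab px in [292.4 189.8] out [296.7 189.3] z 0.17571579153807085
white 9
[[ 34  47  57  57  58  58  60  60  60  59  60  60  58  60  60]
 [ 50  66 107 190 112  62  58  60  60  59  60  59  59  60  60]
 [ 58  59 128 240 217 100  57  58  60  60  59  60  60  60  59]
 [ 59  49  88 176 184  93  59  59  59  59  60  60  59  59  60]
 [ 42  37  50  97  83  60  58  59  59  59  60  59  60  59  60]
 [ 44  45  52  58  59  60  60  60  59  60  59  59  59  60  59]]
t 23.55 F [ 9.  -2.2  2.8] T [-0.399 -1.553 -0.11 ] j6 1.459 eef [ 0.556  -0.1927  0.1937] 0.03360994933346349
s2355
```

```bash
python3 tab.py | head -12; python3 - <<'E'
from h import *
s=arm.get_state(); p,d,K,C=grab('wrist'); W=cloud(d,K,C); g=p.astype(int)
c=np.array([.5525,-.1915]); e=np.array([np.cos(np.radians(168)),np.sin(np.radians(168))])
for n in ['wrist','scene','top']:
    if n!='wrist': p,d,K,C=grab(n); W=cloud(d,K,C); g=p.astype(int)
    r=W[...,:2]-c; a=r@e; b=r@np.array([-e[1],e[0]])
    m=(a>.016)&(a<.045)&(abs(b)<.014)&(abs(W[...,2]-.178)<.012)
    print(n,m.sum()); 
    if m.sum(): print('a max',a[m].max(),np.percentile(a[m],[50,90]),'z',np.median(W[m][:,2]),'white',(g[m].min(1)>150).sum(), a[m][g[m].min(1)>150].max(initial=0))
E
```

```text
tab px in [292.4 189.8] out [296.7 189.3] z 0.1756905412231826
white 9
[[ 33  47  58  57  58  60  60  60  59  60  60  58  59  59  60]
 [ 49  67 107 191 111  61  58  60  59  59  60  59  59  59  59]
 [ 58  59 127 240 216  99  58  58  59  59  60  59  60  59  59]
 [ 59  47  89 176 184  93  59  58  60  59  59  59  59  59  60]
 [ 41  36  52  96  84  61  58  59  59  60  60  60  60  60  59]
 [ 44  47  51  58  60  59  59  59  59  59  60  60  60  59  60]]
t 23.6 F [ 9.9 -2.   2. ] T [-0.435 -1.571 -0.043] j6 1.459 eef [ 0.556  -0.1927  0.1937] 0.03365104940517755
s2360
wrist 0
scene 19
a max 0.02344435294814681 [0.01976134 0.02250642] z 0.1798617273974522 white 8 0.02344435294814681
top 37
a max 0.024220573424717586 [0.01860645 0.02343328] z 0.1800414484231223 white 22 0.024220573424717586
```

```bash
python3 - <<'E'
from h import *
c=np.array([.5525,-.1915]); e=np.array([np.cos(np.radians(168)),np.sin(np.radians(168))])
def st(n,p,d,K,C,z0):
    W=cloud(d,K,C); g=p.astype(int).min(2); r=W[...,:2]-c; a=r@e; b=r@np.array([-e[1],e[0]])
    m=(a>.012)&(a<.05)&(abs(b)<.016)&(abs(W[...,2]-z0)<.010)&(g>110)
    v,u=np.where(m); i=np.argsort(a[m])[::-1][:14]
    print(n,m.sum()); print([(int(u[k]),int(v[k]),int(g[v[k],u[k]]),*(1000*np.array([a[v[k],u[k]],b[v[k],u[k]],W[v[k],u[k],2]])).round(0).astype(int).tolist()) for k in i])
for f in 's6','t6':
    z=np.load(f+'.npz'); st(f,z['p'],z['d'],z['K'],z['C'],.184)
for n in 'scene','top':
    p,d,K,C=grab(n); st(n,p,d,K,C,.178); np.savez(n+'9',p=p,d=d,K=K,C=C)
b=np.load('scene9.npz')['p'].min(2); a=np.load('s6.npz')['p'].min(2)
print(a[180:196,284:302]); print(b[180:196,284:302])
b=np.load('top9.npz')['p'].min(2); a=np.load('t6.npz')['p'].min(2)
print(a[238:258,402:424]); print(b[238:258,402:424])
E
```

```text
s6 3
[(292, 187, 126, 20, -5, 186), (292, 188, 144, 20, -8, 185), (292, 189, 155, 20, -9, 183)]
t6 18
[(420, 247, 141, 21, 3, 190), (418, 247, 141, 21, 0, 183), (419, 247, 138, 21, 2, 183), (415, 246, 132, 20, -7, 183), (421, 247, 146, 20, 5, 185), (417, 246, 156, 20, -3, 186), (418, 246, 144, 19, -1, 186), (416, 246, 150, 19, -5, 181), (420, 246, 130, 19, 3, 186), (419, 246, 132, 19, 1, 183), (416, 245, 127, 18, -6, 186), (422, 246, 120, 18, 7, 188), (417, 245, 132, 18, -4, 188), (418, 245, 116, 18, -2, 190)]
scene 12
[(293, 188, 160, 24, 1, 179), (293, 189, 216, 24, 1, 177), (292, 187, 190, 23, 6, 179), (293, 190, 221, 22, -6, 178), (293, 191, 183, 22, -8, 177), (292, 189, 240, 21, -3, 179), (292, 188, 240, 21, -3, 182), (292, 191, 176, 20, -6, 176), (292, 190, 215, 20, -7, 179), (292, 192, 151, 19, -10, 176), (291, 188, 132, 18, -7, 185), (291, 189, 127, 17, -10, 183)]
top 27
[(417, 249, 156, 24, -1, 177), (415, 248, 179, 24, -6, 182), (416, 248, 195, 24, -4, 182), (419, 249, 179, 24, 3, 177), (418, 249, 166, 24, 1, 175), (420, 249, 175, 23, 5, 179), (417, 248, 197, 23, -2, 179), 
[... 5629 characters left out ...]
7 136 134 137 136 134 141 147
  151 146 151 156]
 [ 41  46  47  47  46  49  48  55  66  85  99 112 122 132 135 134 138 140
  143 149 155 156]
 [ 42  44  47  46  49  46  47  42  46  55  65  77  90 108 117 127 133 136
  141 152 155 155]
 [ 42  46  47  47  48  46  46  43  44  43  44  48  57  71  83  99 110 118
  134 148 154 155]
 [ 43  44  46  48  48  46  44  41  45  41  43  44  44  45  54  63  72  84
  109 133 147 152]
 [ 41  41  44  46  47  47  44  46  45  46  43  43  42  44  43  42  43  56
   80 106 124 140]
 [ 37  40  44  46  45  47  45  46  43  45  43  42  43  43  41  40  42  42
   51  69  89 108]
 [ 37  40  43  44  44  44  44  44  45  43  45  45  45  41  42  43  42  41
   42  43  53  68]]
```

The tab stands about 4–5 mm out and not moving, not yet the full 12 mm. I'll let a little time pass, then decide, keeping well inside the 40° margin.

Call:
play_rows --translation '[[0,0,0],[0,0,0],[0,0,0]]' --rot '[[0,0,0],[0,0,0],[0,0,0]]' --claw 0.02

```text
clock: 24.2
eef_pos: [0.556, -0.1928, 0.1937]
eef_rot: [0.985, -0.174, 0.004, 0.0]
ft_force: [9.0, -1.8, 1.3]
gripper_width: 0.0336
finger_force: 60.1
```

```bash
python3 tab.py
```

```text
tab px in [292.4 189.8] out [296.7 189.3] z 0.175685783788106
white 10
[[ 33  47  57  57  58  59  59  59  59  59  60  60  60  60  60]
 [ 48  67 106 190 111  61  58  59  59  59  60  60  59  59  60]
 [ 58  59 128 240 216 100  58  58  59  60  60  59  59  60  60]
 [ 59  48  89 176 184  92  58  58  59  58  58  60  60  59  59]
 [ 40  36  52  97  83  61  57  59  60  60  60  59  60  58  59]
 [ 43  46  52  58  59  59  60  59  59  59  60  59  60  59  59]]
t 24.2 F [ 9.  -1.8  1.3] T [-0.4   -1.593 -0.097] j6 1.459 eef [ 0.556  -0.1928  0.1937] 0.03361623539034458
s2420
```

Call:
play_rows --translation '[[0,0,-0.0001],[0,0,0]]' --rot '[[0,0,-0.05],[0,0,0]]' --claw 0.02

```text
clock: 24.45
eef_pos: [0.556, -0.1928, 0.1936]
eef_rot: [0.98, -0.199, 0.004, 0.0]
ft_force: [9.9, -2.8, 1.8]
gripper_width: 0.0339
finger_force: 60.1
```

```bash
python3 tab.py
```

```text
tab px in [292.4 189.9] out [296.7 189.3] z 0.1755907983955492
white 10
[[ 33  47  58  57  57  59  59  60  59  59  59  60  60  59  60]
 [ 49  66 106 191 112  60  58  60  60  59  59  59  60  59  59]
 [ 57  59 129 240 216 100  58  59  59  59  59  59  59  60  60]
 [ 58  47  89 177 183  92  57  58  59  60  59  59  59  59  60]
 [ 41  37  63  97  84  61  58  59  59  59  60  59  60  59  60]
 [ 42  46  52  59  58  59  60  60  60  59  60  59  59  60  60]]
t 24.45 F [ 9.9 -2.8  1.8] T [-0.503 -1.601 -0.025] j6 1.509 eef [ 0.556  -0.1928  0.1936] 0.03393787245194964
s2445
```

The tab didn't change with 3° more of turn. I need a close look, so I release the knob (it stays where left), rise and turn the wrist camera to the tab side. This also restores turning range.

Call:
play_rows --translation '[[0,0,0],[0,0,0],[0,0,0],[0,0,0],[0,0,0.01],[0,0,0.025],[0,0,0.025],[-0.0015,0,0],[-0.0015,0,0],[0,0,0],[0,0,0],[0,0,0]]' --rot '[[0,0,0],[0,0,0],[0,0,0],[0,0,0],[0,0,0],[0,0,0],[0,0,0],[0,0,0.145],[0,0,0.145],[0,0,0.145],[0,0,0.145],[0,0,0.145]]' --claw 0.055

```text
clock: 25.7
eef_pos: [0.5503, -0.1924, 0.2528]
eef_rot: [0.986, 0.165, 0.0, 0.0]
ft_force: [-0.2, 0.2, 0.5]
gripper_width: 0.0548
finger_force: 0.0
```

Call:
play_rows --translation '[[0,0,0],[0,0,0],[0,0,0],[0,0,0],[0,0,0],[0,0,0],[0,0,0],[0,0,0],[0,0,0],[0,0,0],[0,0,0],[0,0,0]]' --rot '[[0,0,0.145],[0,0,0.145],[0,0,0.145],[0,0,0.145],[0,0,0.145],[0,0,0.145],[0,0,0.145],[0,0,0.145],[0,0,0.145],[0,0,0.145],[0,0,0.145],[0,0,0.145]]' --claw 0.055

```text
clock: 26.9
eef_pos: [0.5504, -0.1924, 0.2528]
eef_rot: [0.51, 0.86, 0.0, 0.0]
ft_force: [0.3, 0.3, 0.0]
gripper_width: 0.0549
finger_force: 0.0
```

Call:
play_rows --translation '[[0.015,-0.003,0.02],[0,0,0],[0,0,0],[0,0,0],[0,0,0],[0,0,0],[0,0,0]]' --rot '[[0,0,0.14],[0,0,0.14],[0,0,0.14],[0,0,0.14],[0,0,0.14],[0,0,0.14],[0,0,0]]' --claw 0.055

```text
clock: 27.6
eef_pos: [0.5654, -0.1954, 0.2727]
eef_rot: [0.118, 0.993, -0.0, 0.0]
ft_force: [-0.4, 0.2, 1.1]
gripper_width: 0.0548
finger_force: 0.0
```

```bash
python3 - <<'E'
from h import *
s=arm.get_state(); print(s['eef_pos'],s['eef_rot'],s['joint_positions'][5])
p,d,K,C=grab('wrist'); save('w9',p); np.savez('w9',p=p,d=d,K=K,C=C)
W=cloud(d,K,C); g=p.astype(int).min(2)
c=np.array([.5518,-.192]); e=np.array([np.cos(np.radians(168)),np.sin(np.radians(168))])
r=W[...,:2]-c; a=r@e; b=r@np.array([-e[1],e[0]])
m=(abs(W[...,2]-.2085)<.005)&(np.hypot(r[...,0],r[...,1])<.03); Q=W[m][:,:2].astype(np.float32)
print('knob top',m.sum(),cv2.minEnclosingCircle(Q) if m.sum() else '',np.median(W[m][:,2]))
m=(W[...,2]>.165)&(W[...,2]<.2)&(a>.015)&(a<.06)&(abs(b)<.03)
print(m.sum(),'a max',a[m].max(initial=0))
w=m&(g>170); v,u=np.where(w); print('white',w.sum(), (u.min(),u.max(),v.min(),v.max()) if w.any() else '')
if w.any(): print('a',np.percentile(a[w],[1,50,99]),'b',np.percentile(b[w],[1,99]),'z',np.percentile(W[w][:,2],[5,50,95]))
E
```

```text
[ 0.56536147 -0.19540057  0.27266423] [ 1.17792680e-01  9.93038181e-01 -5.60506119e-05  2.29904086e-04] -1.7918183045816007
knob top 2451 ((0.5517697930335999, -0.19213378429412842), 0.018809625878930092) 0.2092415750012484
490 a max 0.025875370286367976
white 136 (np.int64(306), np.int64(323), np.int64(193), np.int64(201))
a [0.02036318 0.02328063 0.02567304] b [-0.00580713  0.00635242] z [0.17771036 0.17874591 0.17985137]
```

The close measurement puts the tab's end at 25.7 mm from the axis, where 34 mm is out. It is only about 4 mm out, so it has not sprung yet. I regrip and go on in small steps with a check after each.

Call:
play_rows --translation '[[-0.0136,0.0033,0],[0,0,-0.02],[0,0,-0.02],[0,0,-0.02],[0,0,-0.012],[0,0,-0.006],[0,0,0],[0,0,0]]' --rot '[[0,0,0],[0,0,0],[0,0,0],[0,0,0],[0,0,0],[0,0,0],[0,0,0],[0,0,0]]' --claw 0.055

```text
clock: 28.45
eef_pos: [0.5522, -0.1923, 0.195]
eef_rot: [0.118, 0.993, -0.0, 0.001]
ft_force: [0.7, 0.2, -0.3]
gripper_width: 0.0549
finger_force: 0.0
```

Call:
play_rows --translation '[[0,0,0],[0,0,0],[0,0,0],[0,0,0],[0,0,0]]' --rot '[[0,0,0],[0,0,0],[0,0,0],[0,0,0],[0,0,0]]' --claw 0.02

```text
clock: 28.95
eef_pos: [0.5525, -0.1918, 0.1957]
eef_rot: [0.118, 0.993, 0.0, 0.001]
ft_force: [-1.3, 3.4, 5.1]
gripper_width: 0.0337
finger_force: 59.8
```

```bash
cat > tw.py <<'E'
from h import *
c=np.array([.5518,-.192]); e=np.array([np.cos(np.radians(168)),np.sin(np.radians(168))]); Ts=[]
for n in ['wrist','scene','top']:
    s=arm.get_state(); Ts.append(s['ft_torque']); p,d,K,C=grab(n); W=cloud(d,K,C); g=p.astype(int).min(2)
    r=W[...,:2]-c-(0 if n=='wrist' else np.array([.003,0])); a=r@e; b=r@np.array([-e[1],e[0]])
    w=(abs(W[...,2]-.178)<.009)&(a>.015)&(a<.06)&(abs(b)<.012)&(g>150)
    print(n,'white',w.sum(),'a max',(np.percentile(a[w],98).round(4) if w.any() else ''))
print('T',np.mean(Ts,0).round(3),np.std(Ts,0).round(3),'F',s['ft_force'].round(1),'j6',s['joint_positions'][5].round(3),s['eef_pos'].round(4),s['clock'])
E
python3 tw.py
```

```text
wrist white 352 a max 0.0261
scene white 9 a max 0.0264
top white 24 a max 0.0268
T [ 0.605  0.065 -0.017] [0.009 0.036 0.018] F [-0.4  2.7  5.5] j6 -1.797 [ 0.5526 -0.1918  0.1957] 29.05
```

Call:
play_rows --translation '[[0,0,-0.0001],[0,0,0]]' --rot '[[0,0,-0.08],[0,0,0]]' --claw 0.02

```text
clock: 29.3
eef_pos: [0.5526, -0.1917, 0.1957]
eef_rot: [0.158, 0.987, 0.0, 0.001]
ft_force: [-0.5, 3.6, 6.2]
gripper_width: 0.0336
finger_force: 59.9
```

```bash
python3 tw.py
```

```text
wrist white 345 a max 0.0261
scene white 10 a max 0.0259
top white 24 a max 0.0269
T [ 0.616  0.126 -0.101] [0.028 0.012 0.033] F [-1.3  3.3  6.2] j6 -1.717 [ 0.5526 -0.1917  0.1957] 29.4
```

Call:
play_rows --translation '[[0,0,-0.0001],[0,0,0]]' --rot '[[0,0,-0.07],[0,0,0]]' --claw 0.02

```text
clock: 29.65
eef_pos: [0.5527, -0.1916, 0.1956]
eef_rot: [0.192, 0.981, 0.001, 0.001]
ft_force: [-0.4, 3.4, 5.9]
gripper_width: 0.0334
finger_force: 59.9
```

```bash
python3 tw.py
```

```text
wrist white 752 a max 0.0341
scene white 29 a max 0.0346
top white 48 a max 0.0349
T [ 0.662  0.082 -0.074] [0.029 0.011 0.03 ] F [0.5 4.7 5.9] j6 -1.647 [ 0.5526 -0.1916  0.1955] 29.75
```

The tab now stands fully out: its end is at 34 mm in all three cameras. I stop here, let go, and lift clear.

Call:
play_rows --translation '[[0,0,0],[0,0,0],[0,0,0],[0,0,0],[0,0,0.01],[0,0,0.03],[0,0,0.03],[0,0,0.04],[0,0,0.04],[0,0,0]]' --rot '[[0,0,0],[0,0,0],[0,0,0],[0,0,0],[0,0,0],[0,0,0],[0,0,0],[0,0,0],[0,0,0],[0,0,0]]' --claw 0.055

```text
clock: 30.8
eef_pos: [0.5539, -0.1932, 0.3529]
eef_rot: [0.192, 0.981, -0.002, 0.007]
ft_force: [0.2, -0.1, 1.7]
gripper_width: 0.0552
finger_force: 0.0
```

```bash
python3 tw.py; python3 -c "
from bench import arm
print(arm.sign_off())"
```

```text
wrist white 202 a max 0.0341
scene white 27 a max 0.0342
top white 0 a max 
T [ 0.006  0.018 -0.013] [0.034 0.019 0.009] F [ 0.2 -0.3  0.5] j6 -1.647 [ 0.5522 -0.1924  0.3461] 30.9
the job is handed in; nothing more can be done
None
```

The job is handed in at 30.9 s: the plaque lies flat within about 1.5 mm of the crystal's centre, the press arm is at its stop, I stopped turning the knob once the tab was fully out (12 mm), and the gripper is clear; the hand-in gave no verdict.

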